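# Clip the toy box shut at the market stall

## Robot

A 7-joint arm with a two-finger parallel gripper is mounted at the origin on the work surface. World frame = base frame: x ahead of the robot, y to its left, z up, the work surface at z = 0. Lengths are in m, angles in degrees, forces in N, time in s.
With the tool pointing down it reaches from about 0.35 to 0.775 m from the base axis. Payload 3.1 kg.
Tool frame: the origin (TCP) lies on the centre line of the jaws, within the pads' length; the fingertips stand 17 mm ahead of it and the grasp point (between the pads) lies 2 mm behind it (robot.tip_reach is the distance from the TCP to the fingertips, in m); z points along the fingers, y is the line along which they close (so a half turn about z gives the same grasp; the last joint's range is limited). The gripper opens to 85 mm and grips with 20 to 120 N. Pads are 22 mm wide; open, the fingers measure 114 mm over their backs; the gripper's body (76 mm by 85 mm) begins 54 mm behind the grasp point. The pads swing forward as they close: fully open they stand 13 mm farther back than shut.
Start: joints at [74.101, 17.813, 0.802, 86.603, -0.252, 75.585, -1.558], TCP at [0.129, -0.535, 0.227] pointing down, gripper open.
Joint ranges: [-154.91, 154.91], [-16.99, 109.72], [-72.82, 74.43], [7.12, 147.25], [-82.49, 262.49], [11.32, 116.49], [-174.64, 174.64]. Speed limits (degrees/s): [159.86, 159.86, 180, 180, 180, 180, 180].

## Interface

Orientations are given as [roll, pitch, yaw] about the fixed x, y, z axes, in that order (R = Rz(yaw) Ry(pitch) Rx(roll)).
In Python, from station import robot, fingers, vision, workorder, recognise gives the robot as it stands. Calls block until the motion is done:
- robot.move_to(position, orientation): joint-space move of the TCP to a pose.
- robot.line_to(position, orientation=None, velocity=0.15, f_stop=None): straight line of the TCP; orientation=None keeps the orientation; velocity is the mean speed in m/s. With f_stop (N) it stops when the force on the tool has changed by that much, and returns True; else False.
- robot.move_j(angles): joint-space move.
- fingers.gripper_to(opening, force=None): opening from 0.0 (shut) to 1.0 (fully open); force is the grip in N (None keeps the last); returns when the fingers have stopped.
- robot.pause(seconds).
- robot.inverse_kinematics(position, orientation): joint angles nearest the present ones, or None.
- vision.grab_frame(name): name is "side" or "top"; returns the picture (400x640x3 uint8, red, green, blue); there is no depth.
- vision.calibration(name): a dict with "mtx" (3x3 intrinsics, pixels), "k1" (the pictures are not rectified: a ray, as slopes to the right and down, at radius r is drawn at 1 + k1 r^2 times it, then the intrinsics apply), "extrinsics" (4x4, takes a point from world to camera coordinates). Camera axes: x right, y up, looking along -z (the intrinsics and any distortion apply to the point x, -y, -z); pixel columns grow to the right and rows downward; lengths in m; the calibration is good to about 2 mm. A picture is of the moment at which its call begins. calibration takes no time and is no camera call.
A pose or a line that the arm cannot do raises robot.PlanningError and nothing moves.
- workorder.close_job(): hands the job in; it is judged then, once.
Trained networks look in the newest picture that a camera, given by its name, has taken for a name from the list of things; names that differ only in an ending like _2 or _b are one class to them, and where a whole thing is asked for, a point or a joint stands for the part that bears it (a point fixed in the world has none). Each returns a list of dicts, best first, with "p" (0 to 1); they miss things now and then, are a little off and sometimes report something else, mostly with a low value. They report only what shows in the picture. A call takes as long as a camera call.
- recognise(label, camera): "rect" ([centre column, centre row, width, height] in pixels, round what is visible of it).
Readings, each from a call of its own:
- robot.current_time_s(): time.
- robot.current_joint_positions(): joint angles.
- robot.current_dq(): joint speeds.
- robot.current_joint_torque(): joint torques, N m.
- robot.current_tool_pos(): TCP position.
- robot.current_eef_rot(): TCP orientation.
- robot.current_contact_force(): force on the tool from outside, world axes, zero at the start.
- robot.current_torque(): the same for the moment, N m.
- robot.current_finger_gap(): opening from 0.0 (shut) to 1.0 (fully open).
- robot.current_gripper_force(): force on a finger pad.
Only numpy, scipy, OpenCV 4.12 (cv2) and the standard library are available. Lean on these libraries where they do the work, as an engineer would, in place of code of your own. Each camera call takes 0.05 s, during which the arm holds its last target. There are 200 camera calls.

## Task

The stall is packing up: slide the lid of the clear storage box fully home, then snap its four lid clips fully down over the rim in opposite-corner order: after the first clip do the one diagonally across from it, then the remaining two. Press each clip gently, feeling for the click, and never push on the clips, lid or box with more than 35 N, or they crack; leave everything else on the table where it is.

Things in the scene. Friction and masses are not known exactly. Their poses are not given: they have to be found in the camera images.
- box: the storage box: clear plastic, heavy, fixed to the table; it stands where its pose says. Origin: centre of its underside, on the table. Its x axis runs front to back (the front faces the robot), y to its left, z up. The rim is a flange 203 mm (x) by 300 mm (y), its top 110 mm above the table.
- lid (a joint): the flat grey lid, 196 x 290 x 8 mm, lying on the rim and sliding along the box's y axis with about 3 N of friction; value in m: 0 = fully home against a firm stop, positive = shifted that far to the box's left (+y). It carries the handle and all four clips.
- lid_handle (a point): centre of the top of the lid's handle, a grey bar 90 mm along the box's x, 12 mm along its y, top 28 mm above the lid's upper face (the lid's upper face is 118 mm above the table); the bar is solid enough to be pushed from its side, and moves with the lid
- clip_front_left (a joint): front left lid clip: white flap 53 mm long, 30 wide (box y), 4 thick, 24 mm nose down at the free end; lies outward from its hinge, towards the robot (box -x). rad: 0 = flat, snapped home on a hard stop; positive = raised, stays where left. From 0.14 rad its nose rides on the rim: it takes 8 to 13 N pressed 40 mm from the hinge, more nearer it; below 0.03 it pulls itself home
- front_left_hinge (a point): nominal hinge axis of the front left clip at mid-width, riding on the lid (lid home: 55 mm in front of and 85 mm left of the box's centre, 122 mm above the table). The lid is bowed: true hinge, clip and stop sit 0 to 9 mm higher, different at each clip, unmeasured. Shut clip's upper face: 2 mm above its true hinge
- clip_front_right (a joint): front right lid clip: white flap 53 mm long, 30 wide (box y), 4 thick, 24 mm nose down at the free end; lies outward from its hinge, towards the robot (box -x). rad: 0 = flat, snapped home on a hard stop; positive = raised, stays where left. From 0.14 rad its nose rides on the rim: it takes 8 to 13 N pressed 40 mm from the hinge, more nearer it; below 0.03 it pulls itself home
- front_right_hinge (a point): nominal hinge axis of the front right clip at mid-width, riding on the lid (lid home: 55 mm in front of and 85 mm right of the box's centre, 122 mm above the table). The lid is bowed: true hinge, clip and stop sit 0 to 9 mm higher, different at each clip, unmeasured. Shut clip's upper face: 2 mm above its true hinge
- clip_back_left (a joint): back left lid clip: white flap 53 mm long, 30 wide (box y), 4 thick, 24 mm nose down at the free end; lies outward from its hinge, away from the robot (box +x). rad: 0 = flat, snapped home on a hard stop; positive = raised, stays where left. From 0.14 rad its nose rides on the rim: it takes 8 to 13 N pressed 40 mm from the hinge, more nearer it; below 0.03 it pulls itself home
- back_left_hinge (a point): nominal hinge axis of the back left clip at mid-width, riding on the lid (lid home: 55 mm behind and 85 mm left of the box's centre, 122 mm above the table). The lid is bowed: true hinge, clip and stop sit 0 to 9 mm higher, different at each clip, unmeasured. Shut clip's upper face: 2 mm above its true hinge
- clip_back_right (a joint): back right lid clip: white flap 53 mm long, 30 wide (box y), 4 thick, 24 mm nose down at the free end; lies outward from its hinge, away from the robot (box +x). rad: 0 = flat, snapped home on a hard stop; positive = raised, stays where left. From 0.14 rad its nose rides on the rim: it takes 8 to 13 N pressed 40 mm from the hinge, more nearer it; below 0.03 it pulls itself home
- back_right_hinge (a point): nominal hinge axis of the back right clip at mid-width, riding on the lid (lid home: 55 mm behind and 85 mm right of the box's centre, 122 mm above the table). The lid is bowed: true hinge, clip and stop sit 0 to 9 mm higher, different at each clip, unmeasured. Shut clip's upper face: 2 mm above its true hinge
- toy_dog: bare wooden toy dog on four wheels, 110 x 50 x 92 mm, bystander left of the box; origin at the centre of its underside
- toy_cat: yellow painted wooden toy cat on four wheels, 110 x 50 x 92 mm, bystander right of the box; origin at the centre of its underside
- cd_stack: stack of four disc cases, 125 x 142 x 40 mm, bystander at the right front; origin at the centre of its underside
- candle_stick: small turned wooden candle stick, 44 mm across, 88 mm high, standing, bystander at the left front; origin at the centre of its underside
- wood_pot: small round wooden pot, 60 mm across, 50 mm high, bystander just in front of the box; origin at the centre of its underside

How it is judged (in metres and radians):
On the way, in this order (a step that is already met when the one before it is completed fails the run):
1. the lid is fully home, all clips still up (value of joint lid below 0.004 m and value of joint each of clip_front_left, clip_front_right, clip_back_left, clip_back_right above 0.035 rad), for 0.2 s.
2. one clip is snapped down (value of joint any of clip_front_left, clip_front_right, clip_back_left, clip_back_right below 0.035 rad), for 0.2 s.
3. the clip diagonally across from it is snapped down too ((value of joint each of clip_front_left, clip_back_right below 0.035 rad or value of joint each of clip_front_right, clip_back_left below 0.035 rad)), for 0.2 s.
4. all four clips are snapped down (value of joint each of clip_front_left, clip_front_right, clip_back_left, clip_back_right below 0.035 rad), for 0.2 s.
At the end, for the whole second after the job is handed in: the lid is within 4 mm of home, all four clips are snapped down (each below 0.035 rad) and stay so with the robot clear, and no bystander has moved by more than 20 mm (all of step 4 and value of joint lid below 0.004 m and distance of each of toy_dog, toy_cat, cd_stack, candle_stick, wood_pot from where it was at the start of the episode below 0.02 m); the robot touches nothing.
It fails at once if two clips on the same side or end shut before an opposite-corner pair ((value of joint each of clip_front_left, clip_front_right below 0.035 rad and value of joint each of clip_back_left, clip_back_right above 0.035 rad) or (value of joint each of clip_back_left, clip_back_right below 0.035 rad and value of joint each of clip_front_left, clip_front_right above 0.035 rad) or (value of joint each of clip_front_left, clip_back_left below 0.035 rad and value of joint each of clip_front_right, clip_back_right above 0.035 rad) or (value of joint each of clip_front_right, clip_back_right below 0.035 rad and value of joint each of clip_front_left, clip_back_left above 0.035 rad)).
It fails at once if a clip shut while the lid is not home (value of joint any of clip_front_left, clip_front_right, clip_back_left, clip_back_right below 0.035 rad and value of joint lid above 0.006 m).
It fails at once if the box, its lid or a clip pushed with more than 35 N (contact force between any of the arm, the fingers and box above 35 N).
It fails at once if a bystander moved by more than 20 mm (distance of any of toy_dog, toy_cat, cd_stack, candle_stick, wood_pot from where it was at the start of the episode above 0.02 m).
It also fails if it takes over 72 s, if anything falls off the work surface, if the arm or the gripper's body presses on something with over 40 N, if the wrist force passes 120 N, or if a joint passes its speed limit or range.

## Working session

There is one attempt and no reset: what is moved stays moved. The work goes in short steps, each a Python script; the robot and the scene stay as the last script left them, time stands still between calls to the robot, and variables do not carry over. Pictures are saved under pics/ and viewed, at most 10 in all, crops included, and the job is handed in when it is done.

```bash
mkdir -p pics; ls; python3 - <<'E'
from station import robot, fingers, vision, workorder, recognise
import cv2,numpy as np
for c in("top","side"):
    f=vision.grab_frame(c); cv2.imwrite(f"pics/{c}0.png",f[:,:,::-1])
    k=vision.calibration(c); print(c,k["mtx"],k["k1"],k["extrinsics"])
    for n in("box","lid","lid_handle","clip_front_left","clip_front_right","clip_back_left","clip_back_right"):
        print(n,[(np.round(d["rect"],1).tolist(),round(d["p"],2)) for d in recognise(n,c)[:4]])
print(robot.current_time_s(),robot.current_eef_rot(),robot.tip_reach)
E
```

```text
pics
top [[362.2605569    0.         321.05388102]
 [  0.         362.2605569  198.16655634]
 [  0.           0.           1.        ]] -0.029360233158171184 [[ 0.00447874 -0.99932883  0.03635703  0.00950878]
 [ 0.98455431  0.0107701   0.17474789 -0.52745394]
 [-0.17502217  0.03501282  0.98394174 -0.91721841]
 [ 0.          0.          0.          1.        ]]
box [([314.4, 182.8, 142.3, 112.7], 0.56)]
lid [([309.0, 177.4, 136.3, 107.6], 0.84)]
lid_handle []
clip_front_left [([265.9, 200.9, 21.3, 27.1], 0.85)]
clip_front_right [([331.7, 219.1, 16.6, 21.4], 0.81), ([307.3, 253.5, 19.8, 20.6], 0.39)]
clip_back_left [([284.4, 137.6, 24.1, 27.5], 0.84)]
clip_back_right [([349.9, 156.4, 16.1, 25.2], 0.61), ([313.8, 182.8, 139.4, 112.0], 0.47)]
side [[423.39323098   0.         319.53765105]
 [  0.         423.39323098 190.4913843 ]
 [  0.           0.           1.        ]] -0.04038777870193057 [[ 0.98509548 -0.17102283  0.01838726 -0.49033677]
 [ 0.10243739  0.66917303  0.73601226 -0.1587086 ]
 [-0.13817916 -0.7231588   0.67671846 -0.96559643]
 [ 0.          0.          0.          1.        ]]
box [([342.6, 207.2, 104.8, 132.9], 0.74), ([341.4, 189.9, 103.0, 95.0], 0.5)]
lid [([343.2, 189.1, 100.7, 89.6], 0.91)]
lid_handle [([344.5, 188.1, 103.3, 95.1], 0.74)]
clip_front_left [([312.5, 151.2, 28.0, 13.9], 0.5), ([312.1, 142.9, 15.3, 3.4], 0.38)]
clip_front_right [([307.0, 197.9, 27.8, 24.9], 0.78), ([342.9, 189.8, 104.8, 94.1], 0.63), ([313.6, 151.0, 24.3, 12.2], 0.53)]
clip_back_left [([379.9, 157.3, 24.2, 16.7], 0.66), ([342.0, 192.1, 100.3, 94.4], 0.46)]
clip_back_right []
0.8 [1.79995636e+02 6.64894196e-04 1.35141516e+01] 0.017
```

View pics/top0.png

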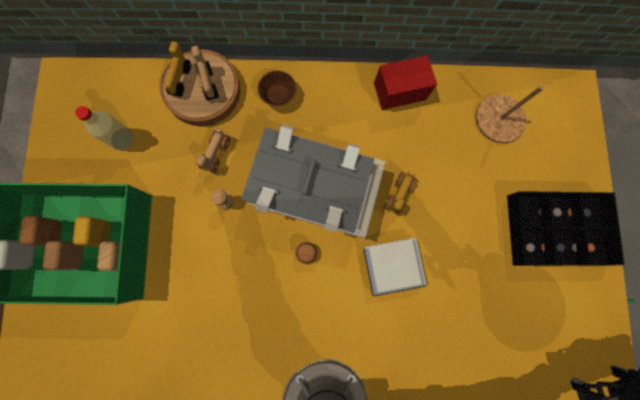

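View pics/side0.png

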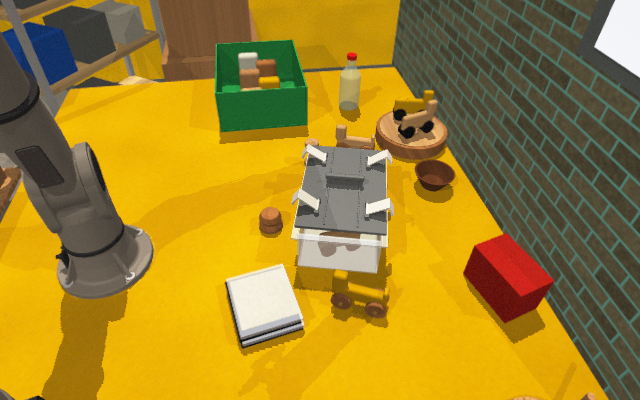

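The top view shows the lid (corners about (265,130), (383,162), (361,235), (244,202)) shifted left, with a strip of rim exposed at the right. All four white clips are raised and the handle is near (307,175). Next I'll zoom in to get accurate corners.

```bash
python3 - <<'E'
import cv2
f=cv2.imread("pics/top0.png")[115:250,225:405]; cv2.imwrite("pics/topc.png",cv2.resize(f,None,fx=4.4,fy=4.4,interpolation=cv2.INTER_CUBIC))
f=cv2.imread("pics/side0.png")[135:280,275:410]; cv2.imwrite("pics/sidec.png",cv2.resize(f,None,fx=4,fy=4,interpolation=cv2.INTER_CUBIC))
E
```

```text
(no output)
```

View pics/topc.png

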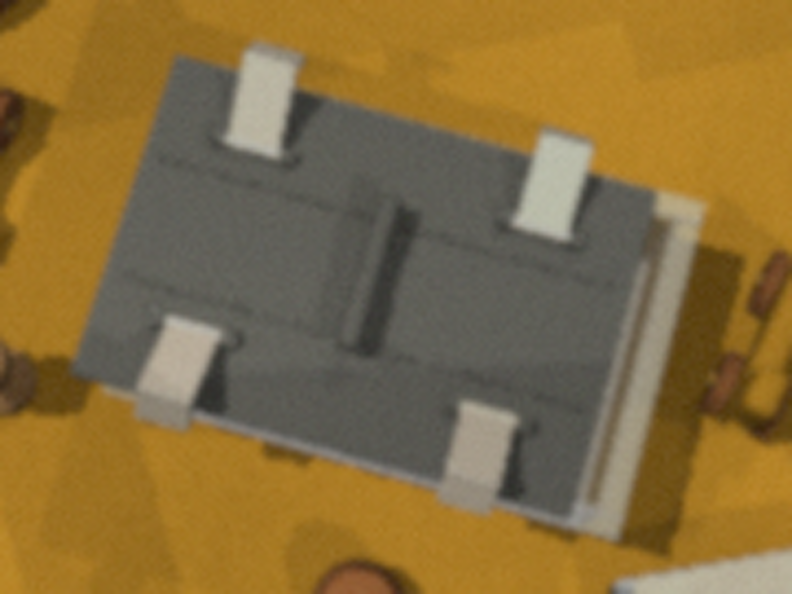

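View pics/sidec.png

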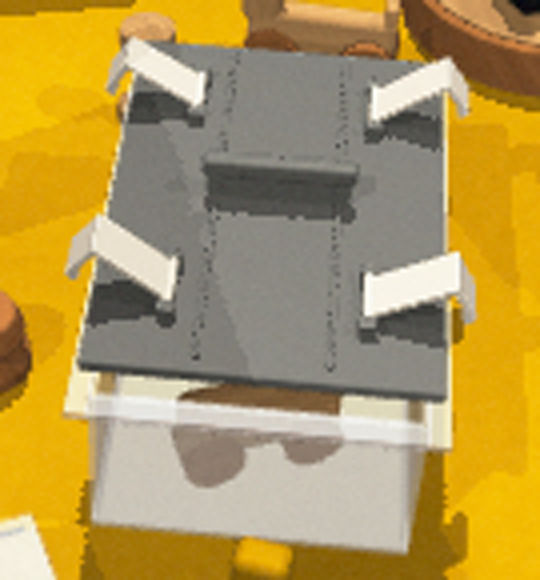

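```bash
cat > geo.py <<'E'
import numpy as np
from station import vision
def project(c,P):
    k=vision.calibration(c); P=np.atleast_2d(P); q=P@k["extrinsics"][:3,:3].T+k["extrinsics"][:3,3]
    s=np.c_[q[:,0],-q[:,1]]/-q[:,2:]; s=s*(1+k["k1"]*(s**2).sum(1,keepdims=True))
    return s*k["mtx"][0,0]+k["mtx"][:2,2]
def world(b,P):
    x,y,a=b; P=np.atleast_2d(P); c,s=np.cos(a),np.sin(a)
    return np.c_[x+c*P[:,0]-s*P[:,1],y+s*P[:,0]+c*P[:,1],P[:,2]]
E
python3 - <<'E'
from geo import *
from scipy.optimize import least_squares
L=lambda x,y:(x*.098,y*.145,.118,1); R=lambda x,y:(x*.1015,y*.15,.11,0)
T=[(L(1,1),(178,57)),(L(-1,1),(75,370)),(L(1,-1),(655,192)),(L(-1,-1),(572,516)),(R(1,-1),(705,203)),(R(-1,-1),(618,540)),((.045,0,.146,1),(398,203)),((-.045,0,.146,1),(355,347))]
S=[(L(-1,-1),(80,362)),(L(1,-1),(445,392)),(R(-1,-1),(63,412)),(R(1,-1),(450,447)),((-.045,0,.146,1),(205,158)),((.045,0,.146,1),(358,170))]
D=[("top",m,(225+(p[0]+.5)/4.4-.5,115+(p[1]+.5)/4.4-.5)) for m,p in T]+[("side",m,(275+(p[0]+.5)/4-.5,135+(p[1]+.5)/4-.5)) for m,p in S]
def res(v,w=None):
    return np.concatenate([project(c,world(v[:3],[m[0],m[1]+m[3]*v[3],m[2]]))[0]-p for c,m,p in D])
r=least_squares(res,[.55,0,-.2,.03],loss="soft_l1")
print(r.x,np.degrees(r.x[2])); print(np.round(res(r.x).reshape(-1,2),1))
from station import recognise
from scipy.optimize import least_squares as ls
for n in ("toy_dog","toy_cat","cd_stack","candle_stick","wood_pot"):
    d=recognise(n,"top")[:1]
    if d:
        u=np.array(d[0]["rect"]); h={"cd_stack":.04,"wood_pot":.025}.get(n,.045)
        q=ls(lambda p:project("top",[p[0],p[1],h])[0]-u[:2],[.5,0]).x
        b=world((0,0,-r.x[2]),[q[0]-r.x[0],q[1]-r.x[1],0])[0]; print(n,q.round(3),"box frame",b.round(3),d[0]["p"])
E
```

```text
[ 0.55673325  0.02403266 -0.27433538  0.0220413 ] -15.718259684885112
[[ 0.3 -0.5]
 [-0.6  1.4]
 [ 2.   0.3]
 [ 0.8  1.4]
 [ 0.6  0.3]
 [ 0.2  0.6]
 [-0.4 -1.8]
 [-1.2  0.5]
 [-0.5 -0. ]
 [ 1.1  0.7]
 [ 0.2 -0.6]
 [ 1.3 -0.5]
 [-0.2 -1.1]
 [ 0.4 -0.9]]
toy_dog [0.654 0.314] box frame [0.015 0.306 0.   ] 0.55
toy_cat [ 0.541 -0.202] box frame [ 0.046 -0.222  0.   ] 0.78
cd_stack [ 0.349 -0.18 ] box frame [-0.145 -0.253  0.   ] 0.89
candle_stick [0.512 0.275] box frame [-0.111  0.23   0.   ] 0.78
wood_pot [0.383 0.052] box frame [-0.175 -0.02   0.   ] 0.94
```

The fit is consistent: yaw is −15.7°, the lid is about 22 mm open, and residuals are about 1 px (2 mm). Next I'll push the handle with the fingers shut.

```bash
cat >> geo.py <<'E'
B=(0.5567,0.0240,-0.27434); O=[180,0,-15.72]; TIP=.017
def w(x,y,ztip): return world(B,[x,y,ztip+TIP])[0].tolist()
def inbox(p):
    return world((0,0,-B[2]),[p[0]-B[0],p[1]-B[1],p[2]-TIP])[0].round(4)
E
python3 - <<'E'
from station import robot,fingers,vision
from geo import *; import cv2
for p in [w(0,.065,.2)]+[w(x,y,.12) for x in(-.094,.094) for y in(-.085,.085)]:
    print(robot.inverse_kinematics(p,O))
fingers.gripper_to(0.0)
robot.move_to(w(0,.07,.2),O); print(robot.current_time_s(),robot.current_contact_force())
robot.line_to(w(0,.07,.130),velocity=.1,f_stop=8)
print(robot.current_contact_force())
print(robot.line_to(w(0,.0,.130),velocity=.02,f_stop=9),inbox(robot.current_tool_pos()),robot.current_contact_force(),robot.current_time_s())
f=vision.grab_frame("side")[135:280,275:410,::-1]; cv2.imwrite("pics/s1.png",cv2.resize(f,None,fx=4,fy=4,interpolation=cv2.INTER_CUBIC))
E
```

```text
[  22.77662015   29.64685577  -50.48159009   81.08683724   22.80882283
   79.84539521 -133.67888991]
[  34.75976028   13.26574812  -37.87604028  108.91487192    9.28174688
   60.86554149 -112.63715859]
[  22.46137839   25.03887202  -51.98050665   99.71317724   21.43999269
   65.80741029 -141.60896312]
[  21.12493764   32.48498789  -23.50205176   80.05631492   13.16159968
   70.15567643 -109.27749133]
[  12.73204401   40.87572285  -37.93907407   70.85807374   24.48333445
   76.13472929 -129.73343133]
4.5333 [ 0.31478917  0.02659452 -0.26141498]
[0.18479218 0.53990394 0.62490432]
False [-0.0e+00  1.0e-04  1.3e-01] [0.13421452 0.86312017 0.13125563] 9.0333
```

View pics/s1.png

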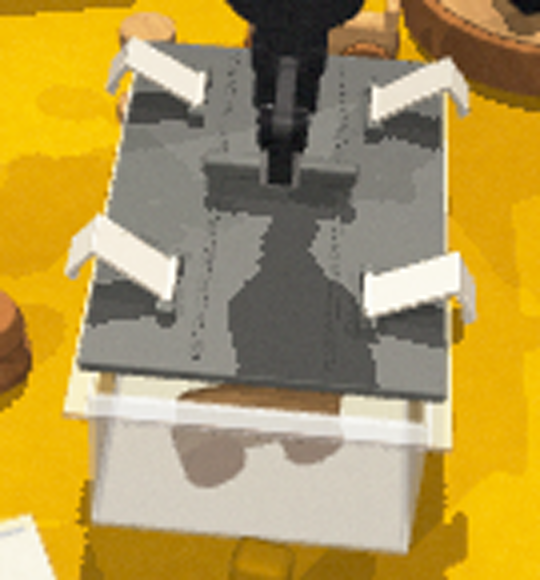

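The lid hasn't moved: its corner is still at about (80,365) in the crop, the finger overlaps the handle at (280,180), and no force was felt. I'll compare the projected tip position with the picture.

```bash
python3 - <<'E'
from station import robot,fingers,vision
from geo import *; import cv2
print(robot.current_tool_pos(),robot.current_eef_rot(),robot.current_finger_gap(),robot.current_contact_force())
p=np.array(robot.current_tool_pos()); tip=p-[0,0,TIP]
f=vision.grab_frame("top"); s=vision.grab_frame("side")
out=[]
for n,im in(("top",f),("side",s)):
    im=im[:,:,::-1].copy(); 
    x0,y0=((235,110) if n=="top" else (280,120)); c=cv2.resize(im[y0:y0+130,x0:x0+130],None,fx=3,fy=3,interpolation=cv2.INTER_CUBIC)
    pts=[(tip,(0,0,255)),(p,(0,255,0))]+[(world(B,[x,.022+y,.146])[0],(255,0,255)) for x in(-.045,.045) for y in(-.006,.006)]
    for P,col in pts:
        u=(project(n,P)[0]-[x0,y0])*3; cv2.circle(c,tuple(int(v) for v in u),2,col,-1)
        print(n,project(n,P)[0].round(1))
    out.append(c)
cv2.imwrite("pics/c2.png",np.hstack(out))
E
```

```text
[0.55670103 0.02405273 0.14701959] [-1.79998160e+02 -2.57680107e-04 -1.57182927e+01] 0.001722633856835152 [-0.0642911  -0.21687872 -1.01131525]
top [318.1 180.3]
top [318.3 178.7]
top [306.6 194.7]
top [301.8 193.3]
top [317.1 159.7]
top [312.3 158.3]
side [344.1 186.1]
side [344.5 180.5]
side [325.4 174.7]
side [325.9 171.4]
side [364.5 177.9]
side [364.6 174.5]
```

View pics/c2.png

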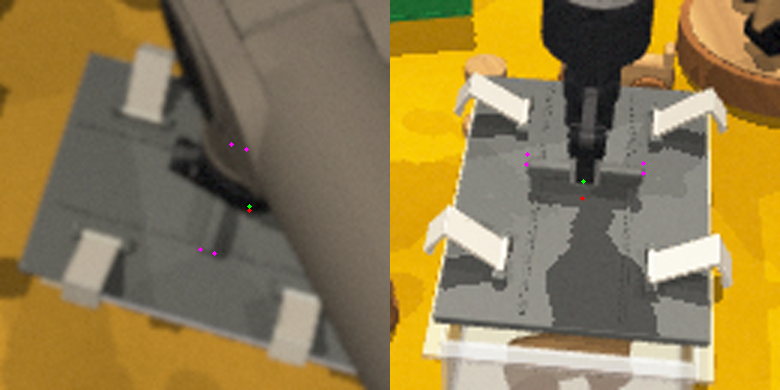

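The finger end appears higher than its projected tip (red dot), and it passed the handle without touching it. I'll probe the lid surface on the left of the handle to measure the true tip height.

```bash
python3 - <<'E'
from station import robot,fingers,vision
from geo import *
robot.line_to(w(0,.0,.165),velocity=.15)
robot.line_to(w(0,.065,.165),velocity=.15)
robot.line_to(w(0,.065,.135),velocity=.1,f_stop=6)
print(robot.line_to(w(0,.065,.09),velocity=.015,f_stop=4),inbox(robot.current_tool_pos()),robot.current_tool_pos(),robot.current_contact_force(),robot.current_time_s())
E
```

```text
True [0.     0.065  0.0965] [0.57434264 0.08655802 0.11349207] [-0.75079007 -0.23913622  4.75459637] 12.85
```

The tip is really 4.5 mm behind the TCP rather than 17 mm ahead of it, which matches the picture. I'll correct TIP and push at the right height.

```bash
sed -i 's/TIP=.017/TIP=-.0045/' geo.py; python3 - <<'E'
from station import robot,fingers,vision
from geo import *; import cv2
robot.line_to(w(0,.065,.129),velocity=.05)
f0=robot.current_contact_force()
for v,f in((.025,8),(.015,8)):
    print(robot.line_to(w(0,-.005,.129),velocity=v,f_stop=f),inbox(robot.current_tool_pos()),robot.current_contact_force()-f0,robot.current_time_s())
f=vision.grab_frame("side")[135:280,275:410,::-1]; cv2.imwrite("pics/s3.png",cv2.resize(f,None,fx=4,fy=4,interpolation=cv2.INTER_CUBIC))
E
```

```text
True [-0.0002  0.0205  0.1287] [ 1.23458715 -0.78873318  0.17485883] 14.975
True [-0.0011  0.0207  0.1278] [1.12418906 1.20028547 1.12473303] 15.6333
```

View pics/s3.png

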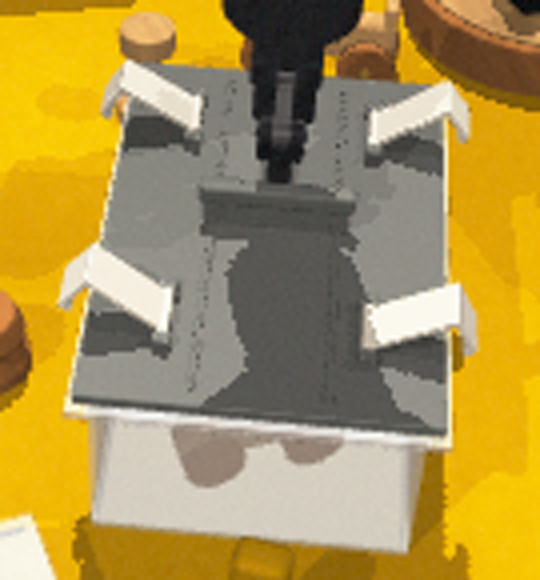

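The lid is home: its right edge lies on the rim at row ~405–430, and the tip stopped one half-finger from y=6 mm, as it should. Next is the first clip, front left.

```bash
cat > clip.py <<'E'
import sys,numpy as np
from station import robot
from geo import *
def press(sx,sy):
    x,y=sx*.093,sy*.085
    p=robot.current_tool_pos(); 
    if inbox(p)[2]<.19: robot.line_to([p[0],p[1],.19+TIP],velocity=.2)
    robot.line_to(w(x,y,.19),velocity=.2)
    f0=np.array(robot.current_contact_force())
    a=robot.line_to(w(x,y,.150),velocity=.04,f_stop=10)
    print("upper",a,inbox(robot.current_tool_pos()),np.array(robot.current_contact_force())-f0)
    # stepwise: short lines, reading the force after each, so the click shows
    z=inbox(robot.current_tool_pos())[2]; log=[]
    while z>.118:
        z-=.0015
        hit=robot.line_to(w(x,y,z),velocity=.015,f_stop=9)
        F=robot.current_contact_force()[2]-f0[2]; log.append((round(inbox(robot.current_tool_pos())[2]*1e3,1),round(F,1),hit))
        if F>17: break
    print(log); p=robot.current_tool_pos(); robot.line_to([p[0],p[1],.19+TIP],velocity=.15); print(robot.current_time_s())
E
python3 -c "
from clip import *
p=inbox(robot.current_tool_pos()); robot.line_to(w(p[0],p[1]+.006,p[2]),velocity=.05)
press(-1,1)"
```

```text
upper False [-0.0926  0.0851  0.1502] [-0.10844974  0.6354527  -0.7663217 ]
[(np.float64(148.8), np.float64(-1.1), False), (np.float64(147.1), np.float64(-0.2), False), (np.float64(145.5), np.float64(-0.8), False), (np.float64(144.0), np.float64(-0.6), False), (np.float64(142.6), np.float64(-0.6), False), (np.float64(141.1), np.float64(-0.6), False), (np.float64(139.6), np.float64(-1.8), False), (np.float64(138.1), np.float64(-1.1), False), (np.float64(136.6), np.float64(0.0), False), (np.float64(135.1), np.float64(-1.1), False), (np.float64(133.6), np.float64(-1.6), False), (np.float64(132.1), np.float64(-1.5), False), (np.float64(131.0), np.float64(2.4), False), (np.float64(129.9), np.float64(5.6), False), (np.float64(127.7), np.float64(2.5), False), (np.float64(126.0), np.float64(1.8), False), (np.float64(125.5), np.float64(7.3), False), (np.float64(125.1), np.float64(14.6), False), (np.float64(124.8), np.float64(19.6), False)]
23.6083
```

The click shows clearly: force rises to 5.6 N, falls to 1.8 N, then hits the hard stop at 125.5 mm. Back right is next, the diagonal.

```bash
sed -i 's/log.append((round(inbox(robot.current_tool_pos())\[2\]\*1e3,1),round(F,1),hit))/log.append((float(round(inbox(robot.current_tool_pos())[2]*1e3,1)),float(round(F,1)),hit))/' clip.py
python3 -c "
from clip import *
press(1,-1)
from station import vision
import cv2
f=vision.grab_frame('side')[135:280,275:410,::-1]; cv2.imwrite('pics/s4.png',cv2.resize(f,None,fx=4,fy=4,interpolation=cv2.INTER_CUBIC))"
```

```text
upper False [ 0.0929 -0.0848  0.1502] [ 1.11408941 -0.09629119 -0.10544744]
[(148.8, 0.0, False), (147.1, 1.0, False), (145.5, -0.0, False), (144.0, -0.8, False), (142.5, -0.3, False), (141.0, -0.3, False), (139.6, -0.7, False), (138.1, -0.2, False), (136.5, -0.5, False), (135.1, -0.5, False), (133.6, 0.1, False), (132.1, -0.1, False), (131.1, 2.5, False), (130.4, 6.3, False), (128.9, 4.5, False), (128.4, 8.8, False), (125.7, 6.3, False), (125.3, 10.1, False), (125.1, 15.3, False), (124.8, 20.5, False)]
32.0417
```

View pics/s4.png

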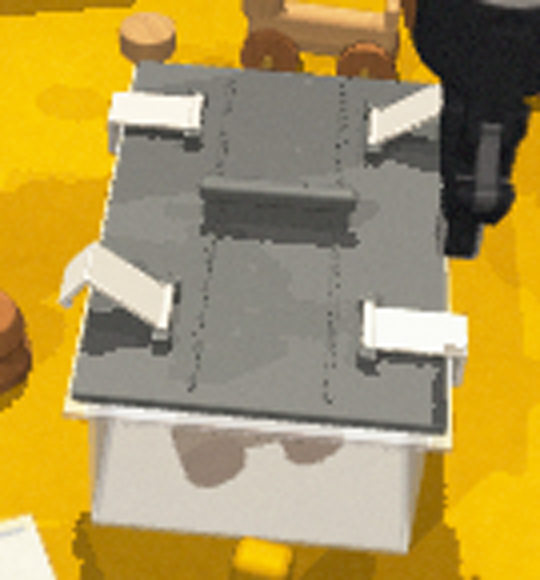

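Front left (155,112) and back right (415,330) both lie flat, and the other two are still up. Now I'll press the remaining two.

```bash
python3 -c "
from clip import *
press(1,1)
press(-1,-1)
robot.line_to(w(-.093,-.085,.25),velocity=.2)
from station import vision
import cv2
f=vision.grab_frame('side')[135:280,275:410,::-1]; cv2.imwrite('pics/s5.png',cv2.resize(f,None,fx=4,fy=4,interpolation=cv2.INTER_CUBIC))"
```

```text
upper False [0.0924 0.0852 0.1498] [-0.04478746  1.20262634  1.17030863]
[(148.2, -0.0, False), (146.6, 0.2, False), (145.1, 0.0, False), (143.6, -0.6, False), (142.1, -0.7, False), (140.6, -0.1, False), (139.1, -0.0, False), (137.6, -0.2, False), (136.1, 0.2, False), (134.6, -0.1, False), (133.1, -0.3, False), (131.7, -0.3, False), (130.7, 1.9, False), (129.7, 5.1, False), (129.1, 9.1, False), (126.8, 5.4, False), (124.7, 3.9, False), (124.4, 9.1, False), (124.2, 13.0, False), (123.9, 16.8, False), (123.7, 20.6, False)]
40.3833
upper False [-0.0925 -0.085   0.1502] [-0.25483172 -0.84924307 -0.23812861]
[(148.8, -0.5, False), (147.1, -0.2, False), (145.6, -0.2, False), (144.1, -0.4, False), (142.6, 0.2, False), (141.1, -0.7, False), (139.6, -0.5, False), (138.1, 0.2, False), (136.6, -0.5, False), (135.1, -0.0, False), (133.6, -0.5, False), (132.1, 0.1, False), (130.8, 1.4, False), (129.7, 5.4, False), (127.9, 4.2, False), (125.9, -1.5, False), (125.0, 4.0, False), (124.5, 12.5, False), (124.1, 20.8, False)]
48.5583
```

View pics/s5.png

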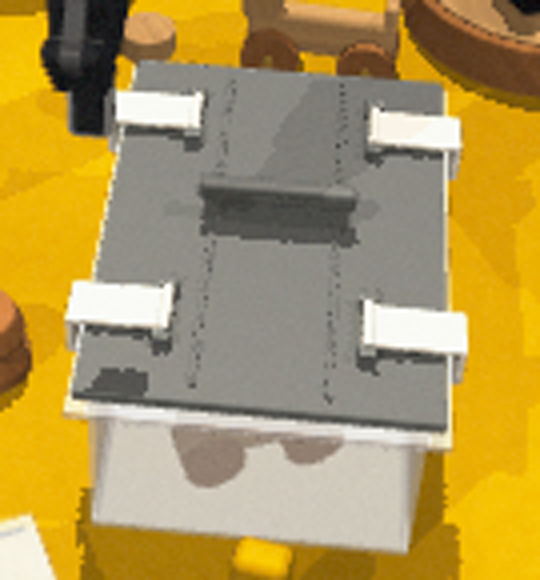

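All four clips lie flat, at (160,110), (415,130), (120,305) and (415,328). The lid is home and the robot is clear.

```bash
python3 -c "
from station import workorder
print(workorder.close_job())"
```

```text
the job is handed in; nothing more can be done
None
```

The lid is fully home, all four clips are snapped down (front left, back right, back left, front right) with measured pressing forces of about 21 N at most, and the job is handed in at about 49 s; no verdict came back, and I did not re-measure the bystanders.

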